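# Stand the leaning vases back up in the crockery shop

## Robot

A 6-joint arm with a two-finger parallel gripper is mounted at the origin on the work surface. World frame = base frame: x ahead of the robot, y to its left, z up, the work surface at z = 0. Lengths are in mm, angles in rad, forces in N, time in s.
With the tool pointing down it reaches from about 275 to 1000 mm from the base axis. Payload 8.4 kg.
Tool frame: the origin (TCP) lies at the very end of the fingers, on their centre line; the grasp point (between the pads) lies 19 mm behind it; z points along the fingers, y is the direction in which the jaws open and shut (so a half turn about z gives the same grasp; the last joint's range is limited). The gripper opens to 85 mm and grips with 20 to 120 N. Pads are 22 mm wide; open, the fingers measure 114 mm over their backs; the gripper's body (76 mm by 85 mm) begins 54 mm behind the grasp point. The pads swing forward as they close: fully open they stand 13 mm farther back than shut.
Start: joints at [-1.289, 0.353, 1.633, -0, 1.155, -0.002], TCP at [175.002, -600.002, 231.281] pointing down, gripper open.
Joint ranges: [-2.63, 2.63], [-0.92, 2.1], [0.06, 2.66], [-1.3, 4.44], [0, 2.69], [-3.02, 3.02]. Speed limits (rad/s): [2.22, 2.22, 2.79, 3.14, 3.14, 3.14].

## Interface

Orientations are given as [roll, pitch, yaw] about the fixed x, y, z axes, in that order (R = Rz(yaw) Ry(pitch) Rx(roll)).
In Python, from rig import r gives the robot as it stands.
- The arm moves only by the tool move_arm, never from a script. Its argument "increments" is a list of rows, each an object of numbers: "tx", "ty", "tz": the shift along the tool's x, y, z in cm; "rx", "ry", "rz": the turn, a rotation vector about the tool's x, y, z in degrees; "gripper": the gripper's target within -1 to 1 (fully open at 1, half-way at 0, shut at -1). A call has 1 to 12 rows; each row shifts and turns the commanded pose from where the row before left it, along the tool's axes as they then stand; what a row does not reach is not made up. A row lasts 1/10 s, in which the tool goes at most 50 mm and 8.59 degrees, less where a joint would pass 70% of its speed; a pose out of reach is approached as far as the arm can. A call is refused whole if a number of a shift passes 5 or a number of a turn 8.59, either way. A call with a gripper value outside its range is refused whole. The fingers move at their own pace and stop on an object; "squeeze" is the grip in N (left out, the last holds). Time passes only in rows, so rows that do not move let the fingers close. It gives the time, the measured TCP pose, the force and the opening at its end, in the units of the state.
- r.sense(): the state, without advancing time (a new reading comes with each control period).
- r.grab_frame(name): name is "side" or "top"; returns (picture, depth): 400x640x3 uint8, red, green, blue; 400x640 float32, mm along the optical axis (not along the pixel's ray), 0 where there is no reading.
- r.camera_model(name): a dict with "fx", "fy", "cx", "cy" (pixels), "k1" (the pictures are not rectified: a ray, as slopes to the right and down, at radius r is drawn at 1 + k1 r^2 times it, then the intrinsics apply), "R" (3x3) and "t" (3): a world point X has camera coordinates R X + t. Camera axes: x right, y down, z forward; pixel columns grow to the right and rows downward; lengths in mm; the calibration is good to about 2 mm. A picture is of the moment at which its call begins. camera_model takes no time and is no camera call.
- r.sign_off(): hands the job in, once; it reports no verdict.
Trained networks look in the newest picture that a camera, given by its name, has taken for a name from the list of things; names that differ only in an ending like _2 or _b are one class to them, and where a whole thing is asked for, a point or a joint stands for the part that bears it (a point fixed in the world has none). Each returns a list of dicts, best first, with "confidence" (0 to 1); they miss things now and then, are a little off and sometimes report something else, mostly with a low value. They report only what shows in the picture. A call takes as long as a camera call. They do not tell look-alikes from the thing itself.
- r.cut_out(query, camera): "mask" (400x640 bool, what is visible of it) and "bbox" ([left, top, right, bottom] in pixels, round what is visible of it).
- r.place_of(query, camera): "location" ([row, column] in pixels: a listed point, or the origin of a listed thing).
The state is a dict: "clock": time; "qpos": joint angles; "qvel": joint speeds; "joint_efforts": joint torques, N m; "eef_pos": TCP position; "tcp_rot": TCP orientation; "contact_force": force on the tool from outside, world axes, zero at the start; "wrist_torque": the same for the moment, N m; "opening": opening from 0.0 (shut) to 1.0 (fully open).
Only numpy, scipy, OpenCV 4.12 (cv2) and the standard library are available. Lean on these libraries where they do the work, as an engineer would, in place of code of your own. Each camera call takes 0.05 s, during which the arm holds its last target. There are 200 camera calls.

## Task

Two white vases have toppled and are leaning against the wooden display step, one on each side. With the fingertips, gently push the upper end of each one away from the step until it rocks back and stands upright by itself on its own foot, about where its foot is now. Push lightly: do not grip, lift or drag a vase, and leave the other crockery as it stands.

Things in the scene. Friction and masses are not known exactly. Their poses are not given: they have to be found in the camera images.
- step: Wooden display step fixed to the table: solid block 360 mm long (x), 120 wide (y), 80 high. Origin: centre of its underside. A vase leans on each long top edge (vase_square at the -y side, vase_wide at +y), its upper end overhanging the step's top by about 50 mm. Each vase has free room for shut fingers above the step, before its overhanging rim.
- vase_square: Leaning white open-topped vase, foot 70x70 mm, 200 high, 0.6 kg. Origin: centre of the foot's underside, z up the vase. Leans 32 deg to its own +y, over the step; that face's top rim (y=35, z=200 mm) is 170 mm above the table. Highest point 212 mm as it swings up. Within 24 deg of upright (rim pushed 30 mm) it falls back on its foot by itself. About 1 N moves it; over 18 N is rough.
- vase_wide: Leaning white open-topped vase, foot 100 (x) x 64 (y) mm, 180 high, 0.6 kg. Origin: centre of the foot's underside, z up the vase. Leans 32 deg to its own -y, over the step; that face's top rim (y=-32, z=180 mm) is 153 mm above the table. Highest point 191 mm as it swings up. Within 24 deg of upright it falls back on its foot by itself. About 1 N moves it; over 18 N is rough.
- vase_standing: A vase like the leaning square one (70 x 70 x 200 mm), already standing on the table next to it, at the step's -y side. Leave it alone. Origin: centre of its underside.
- mug: White mug, 80 mm across with a handle, 95 mm high, standing on the table at the step's +y side beside the wide vase. Leave it alone. Origin: centre of its underside.
- cup_near: Small cup, 52 mm across, 50 mm high, standing on the step near its -x end (its rim 130 mm above the table). Leave it alone. Origin: centre of its underside.
- cup_far: Small cup, 52 mm across, 50 mm high, standing on the step near its +x end (its rim 130 mm above the table). Leave it alone. Origin: centre of its underside.
- bowl: Bowl, 130 mm across, 60 mm high, on the table well to the left (+y). Leave it alone. Origin: centre of its underside.
- jug: Tall mug-like jug, 90 mm across with a handle, 130 mm high, on the table well to the right (-y). Leave it alone. Origin: centre of its underside.
There are look-alikes about, which are no part of the job. Leave any green or red look-alike of the vase_wide alone.

How it is judged:
By the outcome, as a careful person would: the job done as asked, in the order asked, and still so for the second after the job is handed in, with the robot touching nothing.
It also fails if it takes over 51 s, if anything falls off the work surface, if the arm or the gripper's body presses on something with over 40 N, if the wrist force passes 120 N, or if a joint passes its speed limit or range.

## Working session

There is one attempt and no reset: what is moved stays moved. The work goes in short steps, Python scripts to look and compute and a tool call to move; the robot and the scene stay as the last step left them, time stands still between calls to the robot, and variables do not carry over. Pictures are saved under pics/ and viewed, about 8 in all and at most 12, crops included, and the job is handed in when it is done.

Besides the shell and the picture viewer there is one more tool, called after "Request:" by a JSON object that holds its "api" and its "payload". move_arm: Moves the arm, as the interface text tells. Its arguments: {"type":"object","properties":{"increments":{"type":"array","items":{"type":"object","properties":{"tx":{"type":"number"},"ty":{"type":"number"},"tz":{"type":"number"},"rx":{"type":"number"},"ry":{"type":"number"},"rz":{"type":"number"},"gripper":{"type":"number"}}}},"squeeze":{"type":"number"}},"required":["increments"]}

```bash
mkdir -p pics; cat > h.py <<'E'
import numpy as np, cv2
from rig import r
def world(cam,depth,uv=None):
    m=r.camera_model(cam);h,w=depth.shape
    K=np.array([[m['fx'],0,m['cx']],[0,m['fy'],m['cy']],[0,0,1.]])
    u,v=np.meshgrid(np.arange(w),np.arange(h))
    p=cv2.undistortPoints(np.stack([u,v],-1).reshape(-1,1,2).astype(np.float64),K,np.array([m['k1'],0,0,0.]))[:,0]
    d=depth.reshape(-1,1)
    X=(np.c_[p,np.ones(len(p))]*d-np.array(m['t']))@np.array(m['R'])
    return X.reshape(h,w,3)
E
python3 - <<'E'
from h import *
print(r.sense())
for c in('side','top'):
    im,d=r.grab_frame(c);cv2.imwrite(f'pics/{c}0.png',im[...,::-1]);np.savez(f'{c}0.npz',im=im,W=world(c,d),d=d)
    m=r.camera_model(c);print(c,(-np.array(m['R']).T@np.array(m['t'])).round())
    W=world(c,d)
    for q in('vase_square','vase_wide','vase_standing','mug','cup_near','cup_far','step'):
        for o in r.cut_out(q,c)[:4]:
            P=W[o['mask']&(d>0)]
            print(c,q,round(o['confidence'],2),np.array(o['bbox']).round(),im[o['mask']].mean(0).round(),np.percentile(P,[2,50,98],axis=0).round().tolist() if len(P) else '')
E
```

```text
{'clock': 0.0, 'qpos': array([-1.28938550e+00,  3.53666677e-01,  1.63415505e+00,  1.56851984e-05,
        1.15522395e+00, -2.40110783e-03]), 'qvel': array([-0.00072065,  0.00096833,  0.00050187, -0.00073732, -0.00110186,
       -0.00195093]), 'joint_efforts': array([-1.70091200e-03, -6.05250192e+01, -3.42062402e+01, -1.83709149e-04,
        9.20270715e-03,  2.61493184e-06]), 'eef_pos': array([ 174.8764463 , -599.5172538 ,  230.54117593]), 'tcp_rot': array([-3.14013968e+00, -1.78297472e-05,  2.83805583e-01]), 'contact_force': array([-0.0340897 , -0.41013651,  0.20908076]), 'wrist_torque': array([-0.02280376,  0.01223508,  0.00157408]), 'opening': 1.00154107218588}
side [ 231. 1104.  909.]
side vase_square 0.9 [279. 147. 308. 184.] [148. 139. 130.] [[557.0, -80.0, 81.0], [601.0, -14.0, 146.0], [636.0, 38.0, 202.0]]
side vase_wide 0.85 [399. 145. 441. 193.] [126.  17.  13.] [[200.0, -362.0, -3.0], [254.0, -218.0, 59.0], [309.0, -175.0, 65.0]]
side vase_wide 0.68 [309. 175. 347. 247.] [239. 236. 231.] [[412.0, 41.0, 32.0], [463.0, 126.0, 107.0], [516.0, 177.0, 181.0]]
side vase_wide 0.66
[... 1541 characters left out ...]
230.] [185. 175. 168.] [[430.0, -192.0, 7.0], [478.0, -155.0, 118.0], [514.0, -107.0, 204.0]]
top mug 0.59 [242. 169. 278. 198.] [185. 173. 164.] [[536.0, 157.0, -2.0], [578.0, 202.0, 26.0], [612.0, 256.0, 98.0]]
top mug 0.42 [353. 193. 386. 229.] [185. 175. 168.] [[430.0, -191.0, 5.0], [478.0, -156.0, 118.0], [514.0, -109.0, 204.0]]
top cup_near 0.72 [320. 226. 335. 241.] [201. 191. 183.] [[377.0, -47.0, 78.0], [401.0, -23.0, 96.0], [422.0, -0.0, 136.0]]
top cup_far 0.77 [299. 139. 313. 155.] [156.  90.  58.] [[660.0, 25.0, 78.0], [690.0, 49.0, 101.0], [707.0, 73.0, 134.0]]
top step 0.92 [283. 140. 345. 251.] [161. 104.  63.] [[368.0, -62.0, 72.0], [534.0, 22.0, 80.0], [697.0, 113.0, 88.0]]
```

```bash
python3 - <<'E'
from h import *
t=np.load('top0.npz');s=np.load('side0.npz')
a=cv2.resize(t['im'][110:270,200:420,::-1],None,fx=3.5,fy=3.5,interpolation=cv2.INTER_CUBIC);cv2.imwrite('pics/topc.png',a)
b=cv2.resize(s['im'][100:340,220:460,::-1],None,fx=2.5,fy=2.5,interpolation=cv2.INTER_CUBIC);cv2.imwrite('pics/sidec.png',b)
W=t['W']
box=(t['d']>0)&(W[...,2]>72)&(W[...,2]<85)&(W[...,0]>340)&(W[...,0]<730)&(abs(W[...,1]-20)<120)
im=t['im'].astype(int);box&=(im[...,0]-im[...,2])>50
P=W[box][:,:2].astype(np.float32);print(len(P),cv2.minAreaRect(P))
yaw=lambda: 0
E
```

```text
2340 ((538.537353515625, 26.865325927734375), (361.57940673828125, 120.1411361694336), 15.444389343261719)
```

View pics/topc.png

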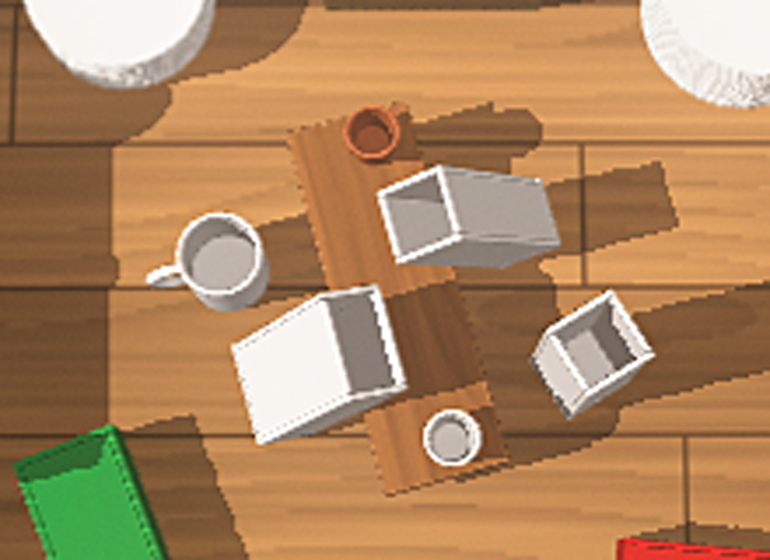

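View pics/sidec.png

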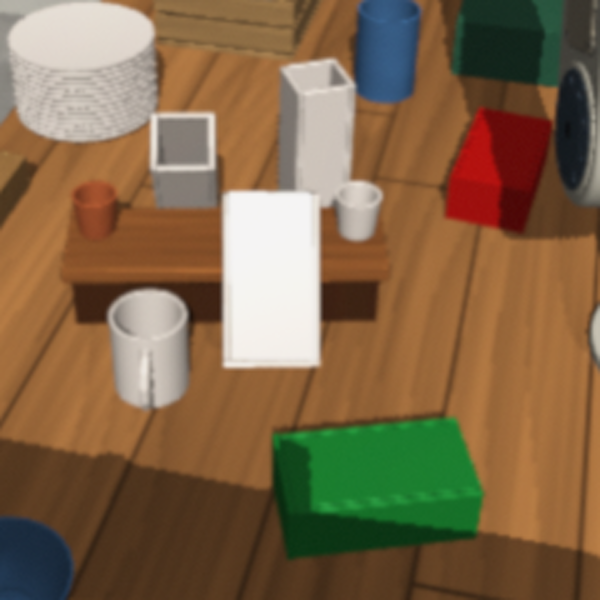

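The top crop shows the leaning square vase at about (470,215), the leaning wide vase at (320,365), the standing vase at (595,350), and the cups at (372,132) and (452,437). Candidates (full top pixels): for vase_square, the leaning one at (333,171) and the standing one at (371,212). I choose the leaning one. For vase_wide, white leaning (291,213), green lying (229,262) and red lying (404,277). I choose the white one. Next I measure the rims in the step frame.

```bash
cat >> h.py <<'E'
A=np.deg2rad(15.44);C=np.array([538.5,26.9])
def step(P): 
    q=P[...,:2]-C; return np.stack([q[...,0]*np.cos(A)+q[...,1]*np.sin(A),-q[...,0]*np.sin(A)+q[...,1]*np.cos(A),P[...,2]],-1)
def unstep(x,y): return C+np.array([x*np.cos(A)-y*np.sin(A),x*np.sin(A)+y*np.cos(A)])
def rep(cams=('top','side')):
    for c in cams:
        im,d=r.grab_frame(c);S=step(world(c,d))
        for q in('vase_square','vase_wide','vase_standing','cup_near','cup_far','mug'):
            for o in r.cut_out(q,c)[:3]:
                k=o['mask']&(d>0); P=S[cv2.erode(k.astype(np.uint8),np.ones((2,2)))>0]
                if im[k].mean(0)[1]<60 or len(P)<20 or abs(np.median(P[:,1]))>260: continue
                print(c,q,round(o['confidence'],2),np.percentile(P,[2,50,98],axis=0).round().tolist())
E
python3 - <<'E'
from h import *
rep()
for c in('top','side'):
    z=np.load(c+'0.npz');S=step(z['W']);P=S[z['d']>0]
    for n,x in(('sq',(10,130)),('wide',(-130,20))):
        Q=P[(P[:,0]>x[0])&(P[:,0]<x[1])&(abs(P[:,1])<110)&(P[:,2]>140)]
        print(c,n,len(Q))
        for lo in range(140,205,8):
            k=Q[(Q[:,2]>=lo)&(Q[:,2]<lo+8)]
            if len(k)>8: print(lo,np.percentile(k,[3,97],axis=0)[:,:2].round().tolist())
        for y in range(-60,60,15):
            k=Q[abs(Q[:,1]-y)<6]
            if len(k)>8: print(' y',y,np.percentile(k[:,0],[4,96]).round())
print('tool yaw vs step deg',np.rad2deg(r.sense()['tcp_rot'][2]-A), step(r.sense()['eef_pos']))
E
```

```text
top vase_square 0.57 [[10.0, -163.0, 31.0], [41.0, -78.0, 132.0], [76.0, -12.0, 205.0]]
top vase_wide 0.63 [[-99.0, 20.0, 41.0], [-53.0, 85.0, 123.0], [-4.0, 157.0, 185.0]]
top vase_standing 0.62 [[-150.0, -193.0, 3.0], [-108.0, -162.0, 111.0], [-74.0, -115.0, 203.0]]
top cup_near 0.59 [[-169.0, -34.0, 78.0], [-147.0, -15.0, 90.0], [-129.0, 8.0, 133.0]]
top cup_far 0.62 [[122.0, -39.0, 79.0], [151.0, -19.0, 100.0], [167.0, 3.0, 135.0]]
side vase_square 0.73 [[12.0, -123.0, 85.0], [46.0, -56.0, 146.0], [77.0, -4.0, 200.0]]
side vase_square 0.62 [[-172.0, -46.0, -1.0], [42.0, 52.0, 75.0], [171.0, 64.0, 81.0]]
side vase_wide 0.92 [[-95.0, 69.0, 33.0], [-49.0, 117.0, 106.0], [-2.0, 164.0, 181.0]]
side vase_standing 0.96 [[-148.0, -190.0, 46.0], [-108.0, -125.0, 141.0], [-69.0, -110.0, 198.0]]
side cup_near 0.79 [[-169.0, -33.0, 80.0], [-149.0, 6.0, 110.0], [-127.0, 15.0, 128.0]]
side cup_far 0.65 [[125.0, -40.0, 81.0], [145.0, -0.0, 111.0], [165.0, 10.0, 128.0]]
side mug 0.86 [[42.0, 114.0, 3.0], [78.0, 179.0, 60.0], [114.0, 225.0, 93.0]]
top sq 571
140 [[10.0, -106.0], [76.0, -22.0]]
14
[... 900 characters left out ...]
0, -1.0]]
172 [[14.0, -75.0], [80.0, -11.0]]
180 [[14.0, -72.0], [80.0, -19.0]]
188 [[14.0, -67.0], [80.0, -34.0]]
196 [[14.0, -64.0], [80.0, -47.0]]
 y -60 [14. 76.]
 y -45 [12. 80.]
 y -30 [12. 80.]
 y -15 [14. 80.]
 y 0 [14. 77.]
side wide 886
140 [[-93.0, -24.0], [12.0, 101.0]]
148 [[-92.0, -23.0], [12.0, 95.0]]
156 [[-93.0, -52.0], [12.0, 92.0]]
164 [[-93.0, -70.0], [17.0, 86.0]]
172 [[-93.0, -19.0], [15.0, 80.0]]
180 [[-93.0, -108.0], [17.0, 78.0]]
188 [[-86.0, -108.0], [19.0, -36.0]]
196 [[14.0, -63.0], [20.0, -46.0]]
 y -60 [12. 20.]
 y -45 [12. 17.]
 y -30 [12. 17.]
 y -15 [12. 18.]
 y 15 [-90.  -9.]
tool yaw vs step deg 0.8203874377934766 [-517.27925578 -507.48792213  231.24393872]
```

Request:
{"api": "move_arm", "payload": {"increments": [{"tz":-4.5,"gripper":-1},{"tz":-4.5,"rz":0.8,"gripper":-1},{"tx":3.5,"ty":-3.3},{"tx":3.5,"ty":-3.3},{"tx":3.5,"ty":-3.3},{"tx":3.5,"ty":-3.3},{"tx":3.5,"ty":-3.3},{"tx":3.5,"ty":-3.3},{"tx":3.5,"ty":-3.3},{"tx":3.5,"ty":-3.3},{"tx":3.5,"ty":-3.3},{"tx":3.5,"ty":-3.3}], "squeeze": 20}}

```text
invalid input
```

Request:
{"api": "move_arm", "payload": {"increments": [{"tx":3.5,"ty":-3.3},{"tx":3.5,"ty":-3.3},{"tx":3.5,"ty":-3.3},{"tx":3.5,"ty":-3.3},{"tx":3.5,"ty":-3.3},{"tx":2.0,"ty":-3.0},{},{}]}}

```text
invalid input
```

```bash
python3 - <<'E'
from h import *
s=r.sense();print(s['clock'],step(s['eef_pos']),s['tcp_rot'],np.rad2deg(s['tcp_rot'][2]-A),s['opening'],s['contact_force'])
im,d=r.grab_frame('side');cv2.imwrite('pics/side1.png',cv2.resize(im[60:340,160:480,::-1],None,fx=2,fy=2))
E
```

```text
1.5 [-517.27925578 -507.48792213  231.24393872] [-3.14152409e+00 -3.43083650e-06  2.83797298e-01] 0.8203874377934766 1.0035507318224997 [-0.83941939 -0.01039323 -0.31683352]
```

View pics/side1.png

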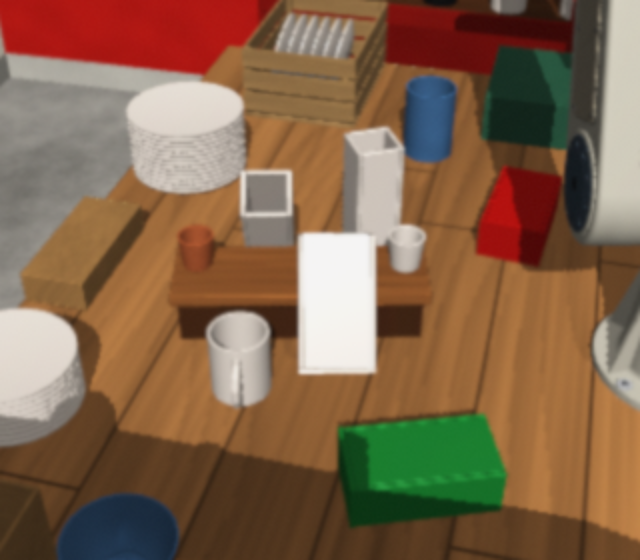

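The scene is unchanged: the calls were refused and the arm hasn't moved, possibly because every row needs all its keys. I'll try one row with all of them.

Request:
{"api": "move_arm", "payload": {"increments": [{"tx":0,"ty":0,"tz":-4.5,"rx":0,"ry":0,"rz":0.8,"gripper":-1},{"tx":0,"ty":0,"tz":-4.5,"rx":0,"ry":0,"rz":0,"gripper":-1}], "squeeze": 20}}

```text
clock: 1.75
eef_pos: [174.8, -599.1, 321.0]
tcp_rot: [-3.138, 0.0, 0.269]
contact_force: [0.9, -0.6, -0.2]
opening: 0.694
```

Request:
{"api": "move_arm", "payload": {"increments": [{"tx":3.5,"ty":-3.3,"tz":0,"rx":0,"ry":0,"rz":0,"gripper":-1},{"tx":3.5,"ty":-3.3,"tz":0,"rx":0,"ry":0,"rz":0,"gripper":-1},{"tx":3.5,"ty":-3.3,"tz":0,"rx":0,"ry":0,"rz":0,"gripper":-1},{"tx":3.5,"ty":-3.3,"tz":0,"rx":0,"ry":0,"rz":0,"gripper":-1},{"tx":3.5,"ty":-3.3,"tz":0,"rx":0,"ry":0,"rz":0,"gripper":-1},{"tx":3.5,"ty":-3.3,"tz":0,"rx":0,"ry":0,"rz":0,"gripper":-1},{"tx":3.5,"ty":-3.3,"tz":0,"rx":0,"ry":0,"rz":0,"gripper":-1},{"tx":3.5,"ty":-3.3,"tz":0,"rx":0,"ry":0,"rz":0,"gripper":-1}]}}

```text
clock: 2.55
eef_pos: [375.1, -269.2, 321.6]
tcp_rot: [3.141, -0.001, 0.27]
contact_force: [1.2, -0.1, -0.6]
opening: 0.002
```

Request:
{"api": "move_arm", "payload": {"increments": [{"tx":3.5,"ty":-3.3,"tz":0,"rx":0,"ry":0,"rz":0,"gripper":-1},{"tx":3.5,"ty":-3.3,"tz":0,"rx":0,"ry":0,"rz":0,"gripper":-1},{"tx":3.5,"ty":-3.3,"tz":0,"rx":0,"ry":0,"rz":0,"gripper":-1},{"tx":3.5,"ty":-3.3,"tz":0,"rx":0,"ry":0,"rz":0,"gripper":-1},{"tx":3.5,"ty":-3.3,"tz":0,"rx":0,"ry":0,"rz":0,"gripper":-1},{"tx":3.5,"ty":-3.3,"tz":0,"rx":0,"ry":0,"rz":0,"gripper":-1},{"tx":3.5,"ty":-3.3,"tz":0,"rx":0,"ry":0,"rz":0,"gripper":-1},{"tx":3.5,"ty":-3.3,"tz":0,"rx":0,"ry":0,"rz":0,"gripper":-1},{"tx":0,"ty":0,"tz":0,"rx":0,"ry":0,"rz":0,"gripper":-1},{"tx":0,"ty":0,"tz":0,"rx":0,"ry":0,"rz":0,"gripper":-1}]}}

```text
clock: 3.55
eef_pos: [574.0, 59.1, 320.8]
tcp_rot: [3.142, 0.001, 0.272]
contact_force: [-0.1, 0.1, -0.5]
opening: -0.001
```

```bash
python3 - <<'E'
from h import *
s=r.sense();print(s['clock'],step(s['eef_pos']),s['tcp_rot'],np.rad2deg(s['tcp_rot'][2]-A),s['opening'],s['contact_force'])
E
```

```text
3.55 [ 42.84543715  21.59886795 320.82404556] [3.14151755e+00 9.67429532e-04 2.72044006e-01] 0.14697341048611468 -0.0012653257524559858 [-0.05631162  0.10614623 -0.48031464]
```

Request:
{"api": "move_arm", "payload": {"increments": [{"tx":0.2,"ty":-0.9,"tz":3.5,"rx":0,"ry":0,"rz":0,"gripper":-1},{"tx":0,"ty":0,"tz":3.5,"rx":0,"ry":0,"rz":0,"gripper":-1},{"tx":0,"ty":0,"tz":3.5,"rx":0,"ry":0,"rz":0,"gripper":-1},{"tx":0,"ty":0,"tz":2.5,"rx":0,"ry":0,"rz":0,"gripper":-1},{"tx":0,"ty":0,"tz":2.5,"rx":0,"ry":0,"rz":0,"gripper":-1},{"tx":0,"ty":0,"tz":1.5,"rx":0,"ry":0,"rz":0,"gripper":-1},{"tx":0,"ty":0,"tz":0,"rx":0,"ry":0,"rz":0,"gripper":-1},{"tx":0,"ty":0,"tz":0,"rx":0,"ry":0,"rz":0,"gripper":-1}]}}

```text
clock: 4.35
eef_pos: [573.4, 66.5, 151.8]
tcp_rot: [3.141, 0.0, 0.269]
contact_force: [0.4, 0.7, 0.5]
opening: -0.0
```

```bash
python3 - <<'E'
from h import *
s=r.sense();print(s['clock'],step(s['eef_pos']),s['contact_force'])
im,d=r.grab_frame('side');cv2.imwrite('pics/side2.png',cv2.resize(im[100:280,220:400,::-1],None,fx=3,fy=3))
E
```

```text
4.35 [ 44.16725872  28.84707392 151.82624786] [0.39437557 0.6902051  0.48891856]
```

View pics/side2.png

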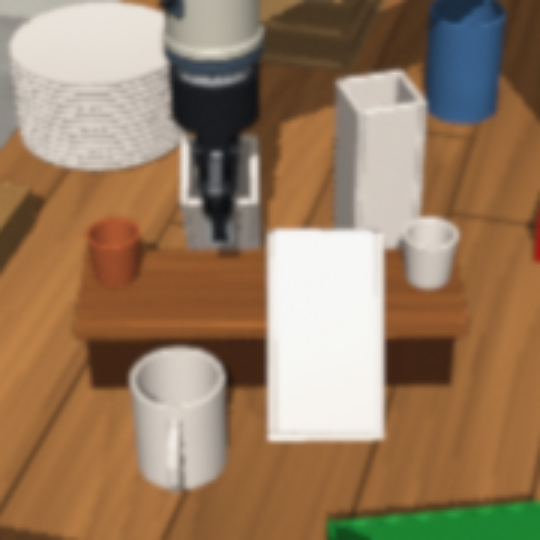

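Request:
{"api": "move_arm", "payload": {"increments": [{"tx":0,"ty":0.6,"tz":0,"rx":0,"ry":0,"rz":0,"gripper":-1},{"tx":0,"ty":0.6,"tz":0,"rx":0,"ry":0,"rz":0,"gripper":-1},{"tx":0,"ty":0.3,"tz":0,"rx":0,"ry":0,"rz":0,"gripper":-1},{"tx":0,"ty":0.3,"tz":0,"rx":0,"ry":0,"rz":0,"gripper":-1},{"tx":0,"ty":0.3,"tz":0,"rx":0,"ry":0,"rz":0,"gripper":-1},{"tx":0,"ty":0.3,"tz":0,"rx":0,"ry":0,"rz":0,"gripper":-1},{"tx":0,"ty":0.3,"tz":0,"rx":0,"ry":0,"rz":0,"gripper":-1},{"tx":0,"ty":0.3,"tz":0,"rx":0,"ry":0,"rz":0,"gripper":-1}]}}

```text
clock: 5.2
eef_pos: [581.6, 38.3, 151.3]
tcp_rot: [-3.142, -0.0, 0.27]
contact_force: [-0.5, 0.8, 0.3]
opening: 0.002
```

```bash
python3 - <<'E'
from h import *
s=r.sense();print(s['clock'],step(s['eef_pos']),s['contact_force']);rep()
E
```

```text
5.2 [ 44.57956608  -0.48079252 151.27568058] [-0.48224941  0.83946656  0.32953002]
top vase_wide 0.56 [[-97.0, 104.0, 37.0], [-43.0, 137.0, 79.0], [-5.0, 161.0, 135.0]]
top vase_standing 0.6 [[-150.0, -190.0, 14.0], [-108.0, -163.0, 110.0], [-75.0, -115.0, 204.0]]
top mug 0.6 [[40.0, 114.0, -2.0], [84.0, 153.0, 23.0], [115.0, 212.0, 97.0]]
side vase_square 0.88 [[12.0, -118.0, 73.0], [34.0, -50.0, 135.0], [78.0, -12.0, 199.0]]
side vase_wide 0.97 [[-93.0, 71.0, 35.0], [-48.0, 117.0, 108.0], [-4.0, 164.0, 181.0]]
side vase_standing 0.82 [[-148.0, -189.0, 49.0], [-108.0, -125.0, 143.0], [-70.0, -110.0, 197.0]]
side cup_near 0.78 [[-172.0, -35.0, 76.0], [-149.0, 5.0, 110.0], [-126.0, 15.0, 128.0]]
side cup_far 0.54 [[124.0, -38.0, 81.0], [145.0, 0.0, 111.0], [167.0, 11.0, 128.0]]
side mug 0.88 [[42.0, 113.0, 1.0], [78.0, 179.0, 60.0], [114.0, 225.0, 93.0]]
```

Request:
{"api": "move_arm", "payload": {"increments": [{"tx":0,"ty":0.3,"tz":0,"rx":0,"ry":0,"rz":0,"gripper":-1},{"tx":0,"ty":0.3,"tz":0,"rx":0,"ry":0,"rz":0,"gripper":-1},{"tx":0,"ty":0.3,"tz":0,"rx":0,"ry":0,"rz":0,"gripper":-1},{"tx":0,"ty":0.3,"tz":0,"rx":0,"ry":0,"rz":0,"gripper":-1},{"tx":0,"ty":0.3,"tz":0,"rx":0,"ry":0,"rz":0,"gripper":-1},{"tx":0,"ty":0.3,"tz":0,"rx":0,"ry":0,"rz":0,"gripper":-1},{"tx":0,"ty":0,"tz":0,"rx":0,"ry":0,"rz":0,"gripper":-1}]}}

```text
clock: 6.6
eef_pos: [586.4, 20.7, 151.3]
tcp_rot: [3.141, -0.0, 0.269]
contact_force: [0.0, 0.3, 0.1]
opening: 0.004
```

```bash
python3 - <<'E'
from h import *
s=r.sense();print(s['clock'],step(s['eef_pos']),s['contact_force']);rep(('side',))
E
```

```text
6.6 [ 44.55867263 -18.75343217 151.28539439] [0.01172885 0.34868396 0.1289914 ]
side vase_square 0.89 [[12.0, -124.0, 60.0], [33.0, -70.0, 127.0], [76.0, -40.0, 200.0]]
side vase_wide 0.83 [[-95.0, 72.0, 34.0], [-48.0, 118.0, 107.0], [-2.0, 163.0, 180.0]]
side vase_standing 0.66 [[-148.0, -188.0, 46.0], [-109.0, -125.0, 143.0], [-69.0, -110.0, 198.0]]
side vase_standing 0.66 [[-168.0, -46.0, 3.0], [45.0, 51.0, 76.0], [171.0, 63.0, 81.0]]
side cup_near 0.65 [[-169.0, -34.0, 81.0], [-149.0, 5.0, 111.0], [-127.0, 15.0, 128.0]]
side cup_far 0.68 [[124.0, -180.0, -2.0], [143.0, -1.0, 111.0], [165.0, 10.0, 129.0]]
side mug 0.78 [[42.0, 114.0, -2.0], [79.0, 179.0, 59.0], [115.0, 225.0, 93.0]]
```

Request:
{"api": "move_arm", "payload": {"increments": [{"tx":0,"ty":0.3,"tz":0,"rx":0,"ry":0,"rz":0,"gripper":-1},{"tx":0,"ty":0.3,"tz":0,"rx":0,"ry":0,"rz":0,"gripper":-1},{"tx":0,"ty":0.3,"tz":0,"rx":0,"ry":0,"rz":0,"gripper":-1},{"tx":0,"ty":0.3,"tz":0,"rx":0,"ry":0,"rz":0,"gripper":-1},{"tx":0,"ty":0,"tz":0,"rx":0,"ry":0,"rz":0,"gripper":-1},{"tx":0,"ty":0,"tz":0,"rx":0,"ry":0,"rz":0,"gripper":-1},{"tx":0,"ty":0,"tz":0,"rx":0,"ry":0,"rz":0,"gripper":-1}]}}

```text
clock: 7.65
eef_pos: [589.5, 9.6, 151.3]
tcp_rot: [-3.141, 0.0, 0.27]
contact_force: [0.8, -0.3, -0.7]
opening: -0.003
```

```bash
python3 - <<'E'
from h import *
s=r.sense();print(s['clock'],step(s['eef_pos']),s['contact_force']);rep(('side',))
E
```

```text
7.65 [ 44.519378   -30.26070136 151.26421133] [ 0.7660073  -0.32496313 -0.70364679]
side vase_square 0.62 [[12.0, -170.0, 15.0], [32.0, -103.0, 100.0], [77.0, -96.0, 198.0]]
side vase_wide 0.57 [[-95.0, 71.0, 32.0], [-48.0, 117.0, 107.0], [-1.0, 164.0, 180.0]]
side vase_standing 0.77 [[-148.0, -189.0, 41.0], [-107.0, -125.0, 140.0], [-68.0, -110.0, 197.0]]
side cup_near 0.56 [[-169.0, -34.0, 82.0], [-149.0, 7.0, 111.0], [-129.0, 16.0, 128.0]]
side cup_near 0.38 [[125.0, -39.0, 81.0], [145.0, 0.0, 111.0], [167.0, 10.0, 129.0]]
side mug 0.74 [[-149.0, -191.0, 41.0], [-109.0, -125.0, 140.0], [-69.0, -110.0, 197.0]]
side mug 0.63 [[42.0, 114.0, 1.0], [78.0, 178.0, 61.0], [115.0, 226.0, 93.0]]
```

Request:
{"api": "move_arm", "payload": {"increments": [{"tx":0,"ty":-0.5,"tz":-4,"rx":0,"ry":0,"rz":0,"gripper":-1},{"tx":0,"ty":0,"tz":-4,"rx":0,"ry":0,"rz":0,"gripper":-1},{"tx":-3.1,"ty":-0.1,"tz":0,"rx":0,"ry":0,"rz":0,"gripper":-1},{"tx":-3.1,"ty":-0.1,"tz":0,"rx":0,"ry":0,"rz":0,"gripper":-1},{"tx":-3.1,"ty":0,"tz":0,"rx":0,"ry":0,"rz":0,"gripper":-1},{"tx":0,"ty":0,"tz":3,"rx":0,"ry":0,"rz":0,"gripper":-1},{"tx":0,"ty":0,"tz":3,"rx":0,"ry":0,"rz":0,"gripper":-1},{"tx":0,"ty":0,"tz":2.5,"rx":0,"ry":0,"rz":0,"gripper":-1},{"tx":0,"ty":0,"tz":1.5,"rx":0,"ry":0,"rz":0,"gripper":-1},{"tx":0,"ty":0,"tz":0,"rx":0,"ry":0,"rz":0,"gripper":-1},{"tx":0,"ty":0,"tz":0,"rx":0,"ry":0,"rz":0,"gripper":-1}]}}

```text
clock: 9.1
eef_pos: [498.1, -8.5, 131.6]
tcp_rot: [-3.142, 0.0, 0.27]
contact_force: [0.3, 0.7, -0.2]
opening: 0.0
```

```bash
python3 - <<'E'
from h import *
s=r.sense();print(s['clock'],step(s['eef_pos']),s['contact_force']);rep(('side',))
im,d=r.grab_frame('side');cv2.imwrite('pics/side3.png',cv2.resize(im[100:280,220:400,::-1],None,fx=3,fy=3))
E
```

```text
9.1 [-48.31958181 -23.37282276 131.58979294] [ 0.33718414  0.65519019 -0.2265773 ]
side vase_square 0.67 [[12.0, -177.0, 45.0], [46.0, -110.0, 141.0], [79.0, -103.0, 198.0]]
side vase_wide 0.7 [[-95.0, 72.0, 34.0], [-48.0, 117.0, 108.0], [-2.0, 164.0, 181.0]]
side vase_standing 0.77 [[-148.0, -190.0, 43.0], [-114.0, -123.0, 132.0], [-74.0, -110.0, 196.0]]
side cup_near 0.81 [[-169.0, -33.0, 80.0], [-148.0, 6.0, 111.0], [-127.0, 16.0, 128.0]]
side cup_far 0.62 [[124.0, -39.0, 84.0], [146.0, -1.0, 112.0], [167.0, 10.0, 128.0]]
side mug 0.87 [[42.0, 114.0, 3.0], [79.0, 179.0, 60.0], [116.0, 226.0, 93.0]]
```

View pics/side3.png

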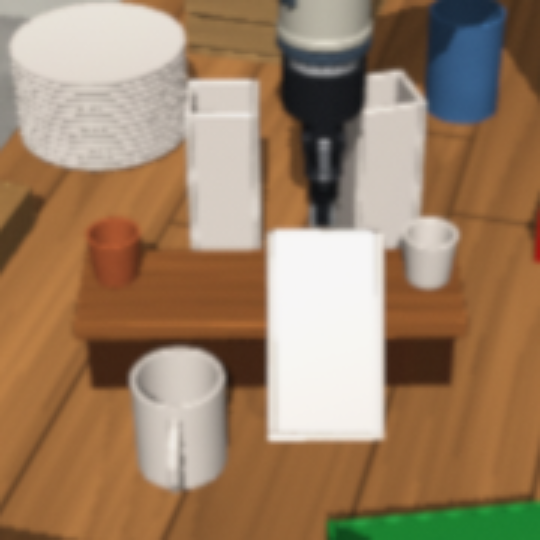

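The square vase stands at (222,165), and the shut fingers are behind the middle of the wide vase's rim at (322,220). Now I push the wide vase.

Request:
{"api": "move_arm", "payload": {"increments": [{"tx":0,"ty":-0.6,"tz":0,"rx":0,"ry":0,"rz":0,"gripper":-1},{"tx":0,"ty":-0.6,"tz":0,"rx":0,"ry":0,"rz":0,"gripper":-1},{"tx":0,"ty":-0.3,"tz":0,"rx":0,"ry":0,"rz":0,"gripper":-1},{"tx":0,"ty":-0.3,"tz":0,"rx":0,"ry":0,"rz":0,"gripper":-1},{"tx":0,"ty":-0.3,"tz":0,"rx":0,"ry":0,"rz":0,"gripper":-1},{"tx":0,"ty":-0.3,"tz":0,"rx":0,"ry":0,"rz":0,"gripper":-1},{"tx":0,"ty":-0.3,"tz":0,"rx":0,"ry":0,"rz":0,"gripper":-1},{"tx":0,"ty":-0.3,"tz":0,"rx":0,"ry":0,"rz":0,"gripper":-1},{"tx":0,"ty":-0.3,"tz":0,"rx":0,"ry":0,"rz":0,"gripper":-1},{"tx":0,"ty":-0.3,"tz":0,"rx":0,"ry":0,"rz":0,"gripper":-1}]}}

```text
clock: 10.5
eef_pos: [488.4, 26.4, 131.3]
tcp_rot: [-3.142, 0.0, 0.27]
contact_force: [0.3, -0.3, 0.3]
opening: -0.002
```

```bash
python3 - <<'E'
from h import *
s=r.sense();print(s['clock'],step(s['eef_pos']),s['contact_force']);rep(('side',))
E
```

```text
10.5 [-48.46193547  12.90661944 131.28182944] [ 0.29398045 -0.25095407  0.34460813]
side vase_square 0.87 [[13.0, -177.0, 48.0], [46.0, -110.0, 143.0], [77.0, -104.0, 198.0]]
side vase_wide 0.74 [[-94.0, 44.0, 30.0], [-48.0, 124.0, 109.0], [-2.0, 167.0, 184.0]]
side cup_near 0.77 [[-169.0, -33.0, 80.0], [-148.0, 5.0, 111.0], [-127.0, 16.0, 128.0]]
side cup_far 0.84 [[124.0, -40.0, 84.0], [145.0, 0.0, 112.0], [166.0, 11.0, 129.0]]
side cup_far 0.74 [[-169.0, -45.0, 2.0], [44.0, 52.0, 76.0], [172.0, 65.0, 82.0]]
side mug 0.8 [[43.0, 114.0, 4.0], [79.0, 179.0, 61.0], [115.0, 225.0, 93.0]]
side mug 0.16 [[12.0, -177.0, 46.0], [45.0, -110.0, 143.0], [78.0, -104.0, 198.0]]
```

Moving and rotating without sliding; I continue.

Request:
{"api": "move_arm", "payload": {"increments": [{"tx":0,"ty":-0.3,"tz":0,"rx":0,"ry":0,"rz":0,"gripper":-1},{"tx":0,"ty":-0.3,"tz":0,"rx":0,"ry":0,"rz":0,"gripper":-1},{"tx":0,"ty":-0.3,"tz":0,"rx":0,"ry":0,"rz":0,"gripper":-1},{"tx":0,"ty":-0.3,"tz":0,"rx":0,"ry":0,"rz":0,"gripper":-1},{"tx":0,"ty":-0.2,"tz":0,"rx":0,"ry":0,"rz":0,"gripper":-1},{"tx":0,"ty":0,"tz":0,"rx":0,"ry":0,"rz":0,"gripper":-1},{"tx":0,"ty":0,"tz":0,"rx":0,"ry":0,"rz":0,"gripper":-1},{"tx":0,"ty":0,"tz":0,"rx":0,"ry":0,"rz":0,"gripper":-1}]}}

```text
clock: 11.65
eef_pos: [484.7, 39.6, 131.3]
tcp_rot: [3.142, -0.0, 0.27]
contact_force: [0.4, 0.1, -0.1]
opening: -0.001
```

```bash
python3 - <<'E'
from h import *
s=r.sense();print(s['clock'],step(s['eef_pos']),s['contact_force']);rep(('side',))
E
```

```text
11.65 [-48.46746309  26.61055432 131.28681234] [ 0.37710842  0.06293367 -0.12455999]
side vase_square 0.77 [[13.0, -177.0, 46.0], [45.0, -110.0, 144.0], [77.0, -104.0, 198.0]]
side vase_wide 0.91 [[-95.0, 140.0, 6.0], [-48.0, 187.0, 128.0], [-1.0, 207.0, 183.0]]
side vase_standing 0.75 [[-148.0, -189.0, 35.0], [-116.0, -122.0, 123.0], [-77.0, -110.0, 197.0]]
side cup_near 0.67 [[-168.0, -34.0, 80.0], [-148.0, 6.0, 111.0], [-127.0, 15.0, 127.0]]
side cup_far 0.72 [[124.0, -39.0, 81.0], [146.0, -1.0, 111.0], [167.0, 10.0, 129.0]]
side mug 0.9 [[42.0, 114.0, 5.0], [79.0, 178.0, 61.0], [115.0, 225.0, 93.0]]
```

It may still be rocking. I back the fingers off, raise them, wait and look.

Request:
{"api": "move_arm", "payload": {"increments": [{"tx":0,"ty":1,"tz":0,"rx":0,"ry":0,"rz":0,"gripper":-1},{"tx":0,"ty":1,"tz":-2,"rx":0,"ry":0,"rz":0,"gripper":-1},{"tx":0,"ty":0.5,"tz":-4,"rx":0,"ry":0,"rz":0,"gripper":-1},{"tx":0,"ty":0,"tz":-4.5,"rx":0,"ry":0,"rz":0,"gripper":-1},{"tx":0,"ty":0,"tz":-4.5,"rx":0,"ry":0,"rz":0,"gripper":-1},{"tx":0,"ty":0,"tz":-4.5,"rx":0,"ry":0,"rz":0,"gripper":-1},{"tx":0,"ty":0,"tz":0,"rx":0,"ry":0,"rz":0,"gripper":-1},{"tx":0,"ty":0,"tz":0,"rx":0,"ry":0,"rz":0,"gripper":-1},{"tx":0,"ty":0,"tz":0,"rx":0,"ry":0,"rz":0,"gripper":-1}]}}

```text
clock: 12.9
eef_pos: [490.7, 15.2, 325.0]
tcp_rot: [-3.141, 0.002, 0.27]
contact_force: [0.8, -0.2, -1.2]
opening: -0.0
```

```bash
python3 - <<'E'
from h import *
s=r.sense();print(s['clock'],step(s['eef_pos']),s['contact_force'],s['qvel'].round(3));rep()
im,d=r.grab_frame('side');cv2.imwrite('pics/side4.png',cv2.resize(im[80:340,200:460,::-1],None,fx=2.3,fy=2.3))
E
```

```text
12.9 [-49.20537702   1.48480705 325.01849106] [ 0.8103385  -0.19822613 -1.17503884] [0.004 0.013 0.009 0.002 0.001 0.004]
top vase_square 0.72 [[10.0, -176.0, 13.0], [48.0, -161.0, 124.0], [76.0, -126.0, 203.0]]
top vase_wide 0.59 [[-99.0, 111.0, 12.0], [-42.0, 145.0, 73.0], [-3.0, 170.0, 184.0]]
top vase_standing 0.77 [[-150.0, -192.0, 14.0], [-108.0, -163.0, 116.0], [-74.0, -116.0, 203.0]]
top cup_far 0.5 [[147.0, -38.0, 80.0], [162.0, -24.0, 105.0], [168.0, -6.0, 131.0]]
top cup_far 0.49 [[10.0, -177.0, 12.0], [47.0, -162.0, 128.0], [76.0, -126.0, 203.0]]
top mug 0.57 [[40.0, 115.0, -2.0], [84.0, 156.0, 21.0], [116.0, 217.0, 96.0]]
side vase_square 0.77 [[12.0, -178.0, 22.0], [44.0, -110.0, 138.0], [78.0, -103.0, 198.0]]
side vase_square 0.52 [[-148.0, -188.0, 36.0], [-106.0, -124.0, 138.0], [-69.0, -110.0, 197.0]]
side vase_wide 0.73 [[-94.0, 115.0, 5.0], [-49.0, 175.0, 118.0], [-2.0, 179.0, 178.0]]
side vase_standing 0.86 [[-149.0, -189.0, 33.0], [-107.0, -124.0, 137.0], [-69.0, -110.0, 197.0]]
side cup_near 0.54 [[-167.0, -34.0, 80.0], [-148.0, 6.0, 111.0], [-127.0, 15.0, 128.0]]
side cup_far 0.75 [[124.0, -38.0, 79.0], [146.0, -1.0, 110.0], [166.0, 10.0, 129.0]]
side mug 0.56 [[42.0, 114.0, 4.0], [79.0, 180.0, 61.0], [115.0, 224.0, 93.0]]
```

View pics/side4.png

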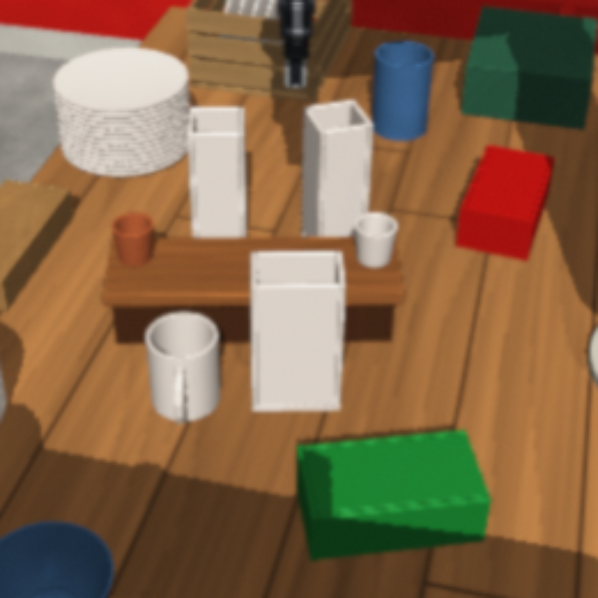

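Both vases stand, the square at (218,172) and the wide at (297,330). The cups, mug, standing vase and green and red look-alikes are unmoved. I'll check verticality and rest, then hand in.

```bash
python3 - <<'E'
from h import *
def tilt():
    im,d=r.grab_frame('side');S=step(world('side',d));P=S[d>0];o=[]
    for x,y in(((-85,-12),(150,200)),((20,70),(-125,-95))):
        k=P[(P[:,0]>x[0])&(P[:,0]<x[1])&(P[:,1]>y[0])&(P[:,1]<y[1])&(P[:,2]>(20 if y[0]>0 else 90))&(P[:,2]<165)]
        f=np.polyfit(k[:,2],k[:,1],1);o+=[len(k),np.rad2deg(np.arctan(f[0])).round(2),np.median(k[:,1]).round(1)]
    return o
print(tilt());[r.grab_frame('top') for _ in range(8)];print(tilt(),r.sense()['clock'])
print(r.sign_off())
E
```

```text
[1243, np.float64(-0.17), np.float64(175.3), 366, np.float64(0.03), np.float64(-109.2)]
[1243, np.float64(-0.0), np.float64(175.3), 367, np.float64(-0.45), np.float64(-109.5)] 14.15
the job is handed in; nothing more can be done
None
```

Both white vases now stand upright on their own feet, about where their feet were, and the job was handed in at about 14 s.

- **Method:** I pushed each upper rim slowly away from the step with the shut fingertips, the square vase first and then the wide one. Each tipped back by itself. The fingers then backed off and rose clear.
- **Force:** The forces I read during the pushes stayed around 1 N. I only read them at the end of each move, so a brief higher peak could have gone unseen.
- **Last checks:** Both vases leaned less than 0.5° and hadn't moved between two readings about half a second apart. The standing vase, both cups and the mug measured where they began. The green and red look-alikes look untouched in the final picture. The jug and bowl were not measured, but the arm stayed well away from them.
- **Failed calls and odd readings:** My first two move calls were refused because I left out some of the row values; nothing moved. The detectors sometimes gave a wrong label, so I relied on the depth measurements. The wide vase was briefly tilted past upright in one reading, then settled.

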